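# Sweep the loose jar lids through the gate into the lid slot

## Task

Three small flat steel jar lids lie loose on the board of the wooden tray. With the fingertips, sweep them one at a time through the gap in the tray's rail so that each drops down into the slot behind it; slide them along the board and never pick one up. Leave the stack of cups, the green jar, the masala dabba and the scoop undisturbed, and finish with the hand clear.

Things in the scene. Friction and masses are not known exactly. Their poses are not given: they have to be found in the camera images.
- tray: fixed wooden tray. Origin: on the plank under it; x points towards its rail and slot (roughly away from the robot), y left along the rail, z up. Board: top 68 mm above the origin, x -124 to +93, y -182 to +182 mm, ending sharply at x = +93. Side rims 16 mm above the board beyond y = +-182; rim 8 mm high at x = -130 to -124 mm.
- gate (a point): middle of the gate, at the board's top, halfway through the rail (89 mm along the tray's x from its origin). The rail stands 16 mm above the board, 8 mm thick (tray x +85 to +93 mm), all along y; the gate is a gap in it 56 mm wide (y -28 to +28 mm). The board ends in line with the rail's far face.
- slot (a point): middle of the slot's floor. The slot is an open trough behind the rail, tray x +93 to +178 mm, y -100 to +100 mm, its floor 60 mm below the board's top (8 mm above the tray's origin), so that lids lying one on another still sit below the board. Its far wall and ends stand 16 mm above the board.
- lid0: one of three identical flat round plain steel jar lids, solid disc 40 mm diameter, 12 mm thick, about 20 to 45 g, lying flat and loose on the tray's board. Origin: centre of the disc (6 mm above what it lies on); z is its round axis.
- lid1: one of three identical flat round plain steel jar lids, solid disc 40 mm diameter, 12 mm thick, about 20 to 45 g, lying flat and loose on the tray's board. Origin: centre of the disc (6 mm above what it lies on); z is its round axis.
- lid2: one of three identical flat round plain steel jar lids, solid disc 40 mm diameter, 12 mm thick, about 20 to 45 g, lying flat and loose on the tray's board. Origin: centre of the disc (6 mm above what it lies on); z is its round axis.
- cups: five small steel cups nested into one stack, 49 mm diameter, 53 mm high, standing near one end of the board, close to the rail. Not to be disturbed. Origin: centre of its underside, z up.
- jar: small green glass jar with steel screw lid, 44 mm diameter, 55 mm high, standing near the other end of the board (jar and cups may be swapped). Not to be disturbed. Origin: centre of its underside, z up.
- dabba: closed round steel masala dabba, 185 mm diameter, 73 mm high, standing on the plank left of the tray. Not to be disturbed. Origin: centre of its underside.
- scoop: orange plastic scoop lying on the plank right of the tray, 155 mm long, 25 mm high. Not to be disturbed. Origin: under the middle of its 60 by 50 mm bowl; the handle runs along its -x.
Not all that is in view belongs to the job. Leave any red, turquoise or yellow look-alike of the lid2 alone.

How it is judged (in metres and radians):
On the way, in this order (a step that is already met when the one before it is completed fails the run):
1. one lid has dropped into the slot, the other two not yet (((z of lid0 in the frame of tray below 0.06 m and x of lid0 in the frame of tray between 0.097 and 0.178 m and y of lid0 in the frame of tray between -0.1 and 0.1 m) or (z of lid1 in the frame of tray below 0.06 m and x of lid1 in the frame of tray between 0.097 and 0.178 m and y of lid1 in the frame of tray between -0.1 and 0.1 m) or (z of lid2 in the frame of tray below 0.06 m and x of lid2 in the frame of tray between 0.097 and 0.178 m and y of lid2 in the frame of tray between -0.1 and 0.1 m))), for 0.2 s.
2. then a second lid has dropped into the slot, the third not yet ((((z of lid0 in the frame of tray below 0.06 m and x of lid0 in the frame of tray between 0.097 and 0.178 m and y of lid0 in the frame of tray between -0.1 and 0.1 m) and (z of lid1 in the frame of tray below 0.06 m and x of lid1 in the frame of tray between 0.097 and 0.178 m and y of lid1 in the frame of tray between -0.1 and 0.1 m)) or ((z of lid0 in the frame of tray below 0.06 m and x of lid0 in the frame of tray between 0.097 and 0.178 m and y of lid0 in the frame of tray between -0.1 and 0.1 m) and (z of lid2 in the frame of tray below 0.06 m and x of lid2 in the frame of tray between 0.097 and 0.178 m and y of lid2 in the frame of tray between -0.1 and 0.1 m)) or ((z of lid1 in the frame of tray below 0.06 m and x of lid1 in the frame of tray between 0.097 and 0.178 m and y of lid1 in the frame of tray between -0.1 and 0.1 m) and (z of lid2 in the frame of tray below 0.06 m and x of lid2 in the frame of tray between 0.097 and 0.178 m and y of lid2 in the frame of tray between -0.1 and 0.1 m)))), for 0.2 s.
3. then all three lids are in the slot (z of each of lid0, lid1, lid2 in the frame of tray below 0.06 m and x of lid0 in the frame of tray between 0.097 and 0.178 m and y of lid0 in the frame of tray between -0.1 and 0.1 m and x of lid1 in the frame of tray between 0.097 and 0.178 m and y of lid1 in the frame of tray between -0.1 and 0.1 m and x of lid2 in the frame of tray between 0.097 and 0.178 m and y of lid2 in the frame of tray between -0.1 and 0.1 m), for 0.2 s.
At the end, for the whole second after the job is handed in: All three lids rest in the slot: each centre at least 8 mm below the board's top and inside the slot's walls, slower than 20 mm/s. Cups, jar, dabba and scoop are within 15 mm of where they began and not tipped by more than 0.2 rad (all of step 3 and linear speed of each of lid0, lid1, lid2 below 0.02 m/s and distance of each of cups, jar, dabba, scoop from where it was at the start of the episode below 0.015 m and angle between each of cups, jar, dabba, scoop's own z axis and vertical below 0.2 rad); the robot touches nothing.
It fails at once if a lid is lifted (its centre more than 20 mm above the board's top; it lies at 6 mm) (z of any of lid0, lid1, lid2 in the frame of tray above 0.088 m).
It fails at once if the stack of cups is disturbed (moved more than 15 mm or tipped more than 0.2 rad) (distance of cups from where it was at the start of the episode above 0.015 m or angle between cups's own z axis and vertical above 0.2 rad).
It fails at once if the glass jar is disturbed (moved more than 15 mm or tipped more than 0.2 rad) (distance of jar from where it was at the start of the episode above 0.015 m or angle between jar's own z axis and vertical above 0.2 rad).
It fails at once if the masala dabba is disturbed (moved more than 15 mm or tipped more than 0.2 rad) (distance of dabba from where it was at the start of the episode above 0.015 m or angle between dabba's own z axis and vertical above 0.2 rad).
It fails at once if the scoop is disturbed (moved more than 15 mm or tipped more than 0.2 rad) (distance of scoop from where it was at the start of the episode above 0.015 m or angle between scoop's own z axis and vertical above 0.2 rad).
It also fails if it takes over 70 s, if anything falls off the work surface, if the arm or the gripper's body presses on something with over 40 N, if the wrist force passes 120 N, or if a joint passes its speed limit or range.

## Robot

A 6-joint arm with a two-finger parallel gripper is mounted at the origin on the work surface. World frame = base frame: x ahead of the robot, y to its left, z up, the work surface at z = 0. Lengths are in m, angles in degrees, forces in N, time in s.
With the tool pointing down it reaches from about 0.325 to 0.775 m from the base axis. Payload 5.5 kg.
Tool frame: the origin (TCP) lies at the centre of the arm's flange, where the gripper is bolted on; the fingertips stand 182 mm ahead of it and the grasp point (between the pads) lies 163 mm ahead of it; z points along the fingers, y is the direction in which the jaws open and shut (so a half turn about z gives the same grasp; the last joint's range is limited). The gripper opens to 88 mm and grips with 3 to 60 N. Pads are 20 mm wide; open, the fingers measure 115 mm over their backs; the gripper's body (75 mm by 178 mm) begins 61 mm behind the grasp point.
Start: joints at [-68.165, 5.22, 70.514, -0, 104.267, -3.249], TCP at [0.254, -0.543, 0.405] pointing down, gripper open.
Joint ranges: [-164.24, 164.24], [-49.07, 125.15], [9.68, 141.18], [-86.29, 266.29], [3.28, 154.24], [-151.56, 151.56]. Speed limits (degrees/s): [147.25, 147.25, 172.46, 180, 180, 180].

## Interface

Orientations are given as [roll, pitch, yaw] about the fixed x, y, z axes, in that order (R = Rz(yaw) Ry(pitch) Rx(roll)).
In Python, from station import r gives the robot as it stands. The module is installed in compiled form; this text tells all that it offers. Calls block until the motion is done:
- r.reach(position, orientation): joint-space move of the TCP to a pose.
- r.servo_line(position, rotation=None, speed=0.15): straight line of the TCP; rotation=None keeps the orientation; speed is the mean speed in m/s.
- r.move_joints(angles): joint-space move.
- r.let_go() and r.grab(squeeze=None): open the fingers fully, or close them until they stop; squeeze is the grip in N (None keeps the last).
- r.wait(seconds).
- r.inverse_kinematics(position, orientation): joint angles nearest the present ones, or None.
- r.sense(): the state.
- r.snapshot(name): name is "scene" or "top" or "wrist"; returns a dict with "frame" (384x512x3 uint8, red, green, blue), "fx", "fy", "cx", "cy" (pixels), "R" (3x3) and "t" (3): a world point X has camera coordinates R X + t. Camera axes: x right, y down, z forward; pixel columns grow to the right and rows downward; lengths in m; the calibration is good to about 2 mm. A picture is of the moment at which its call begins. There is no depth.
A pose or a line that the arm cannot do raises r.IKError and nothing moves.
- r.hand_in(): hands the job in, once; it reports no verdict.
The state is a dict: "clock": time; "joints": joint angles; "joint_vel": joint speeds; "joint_torque": joint torques, N m; "tcp_pos": TCP position; "orientation": TCP orientation; "contact_force": force on the tool from outside, world axes, zero at the start; "torque": the same for the moment, N m; "opening": finger opening in m.
Only numpy, scipy, OpenCV 4.12 (cv2) and the standard library are available. Lean on these libraries where they do the work, as an engineer would, in place of code of your own. Each camera call takes 0.05 s, during which the arm holds its last target.

## Working session

There is one attempt and no reset: what is moved stays moved. The work goes in short steps, each a Python script; the robot and the scene stay as the last script left them, time stands still between calls to the robot, and variables do not carry over. Pictures are saved under pics/ and viewed, and the job is handed in when it is done.

```bash
mkdir -p pics
python3 - <<'E'
from station import r
import cv2,pickle
s=r.sense();print(s['clock'],s['tcp_pos'],s['orientation'],s['opening'])
d={}
for n in("scene","top","wrist"):
    p=r.snapshot(n);d[n]=p;cv2.imwrite(f"pics/{n}0.png",p["frame"][:,:,::-1]);print(n,p["fx"],p["t"],p["R"])
pickle.dump(d,open("s0.pkl","wb"))
E
```

```text
0.0 [ 0.25436995 -0.54347952  0.40354408] [-1.79892778e+02 -4.61401108e-03  2.50821721e+01] 0.087928233726789
scene 455.109530749946 [-0.07028672 -0.38071962  2.06557604] [[ 0.17160699  0.98515475  0.00460043]
 [ 0.81426926 -0.13920831 -0.56354824]
 [-0.5545418   0.1004548  -0.82607035]]
top 418.9182281120895 [-0.01628464  0.53140877  1.23792337] [[ 1.44275921e-02 -9.99895786e-01 -5.11352319e-04]
 [-9.92172885e-01 -1.42527148e-02 -1.24055735e-01]
 [ 1.24035519e-01  2.29717545e-03 -9.92275120e-01]]
wrist 295.97699233770214 [-0.59850712 -0.03282226  0.39038805] [[ 0.42412849 -0.90560032 -0.0017554 ]
 [-0.87081532 -0.40836785  0.27370856]
 [-0.24858741 -0.11455897 -0.96181107]]
```

View pics/scene0.png

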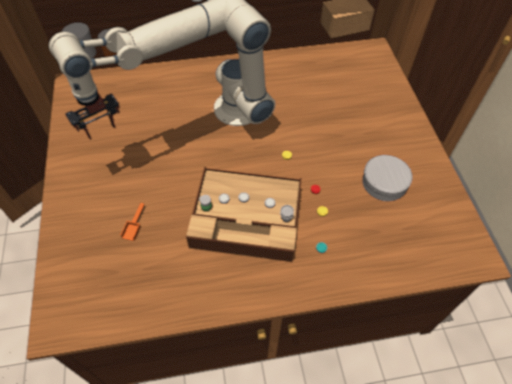

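View pics/top0.png

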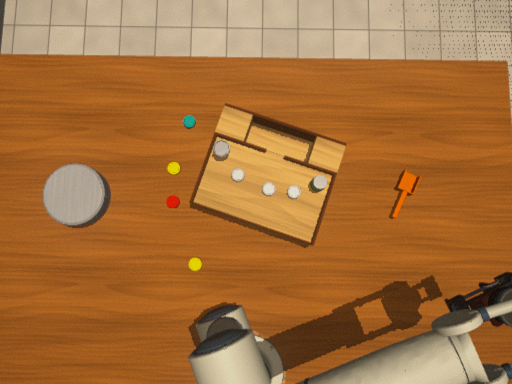

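View pics/wrist0.png

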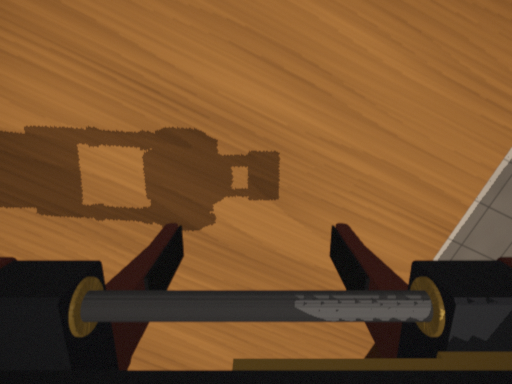

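The top view shows three steel lids on the board at about (237,175), (268,189) and (293,192). What could be mistaken for a lid:
- cups at (221,150)
- jar lid at (319,184)
- red disc at (173,202)
- yellow discs at (173,168) and (195,264)
- turquoise disc at (189,121)

I choose the three grey-white discs on the board and check them in a close crop.

Run:
```python
import cv2,pickle,numpy as np
d=pickle.load(open("s0.pkl","rb"))
f=d["top"]["frame"][95:250,180:360,::-1]
cv2.imwrite("pics/crop0.png",cv2.resize(f,None,fx=4,fy=4,interpolation=cv2.INTER_CUBIC)[:600])
h=cv2.cvtColor(d["top"]["frame"],cv2.COLOR_RGB2HSV)
m=((h[...,1]<60)&(h[...,2]>120)).astype(np.uint8)
n,l,s,c=cv2.connectedComponentsWithStats(m)
for i in range(n):
    if 15<s[i,4]<5000:print(s[i],c[i])
```

```text
[215  28  11   7  23] [220.26086957  30.65217391]
[213 141  17  16 199] [221.13065327 148.41708543]
[  43  164   62   61 2952] [ 73.32892954 193.95291328]
[232 168  12  13 123] [237.43902439 174.36585366]
[313 176  14  13 143] [319.56643357 181.91608392]
[263 183  12  12 124] [268.37096774 188.5       ]
[288 185  13  13 127] [293.54330709 191.36220472]
[488 303  24  14  86] [500.1744186  309.94186047]
[456 320  24  15 131] [466.75572519 326.8778626 ]
[255 336   8   5  22] [258.13636364 338.5       ]
[ 374  339  110   45 1646] [436.89428919 368.44653706]
[ 206  345   49   39 1075] [229.09023256 366.81581395]
[271 373  12  11  66] [277.1969697  379.16666667]
[366 378   7   6  18] [369. 381.]
[450 378   9   6  18] [454.11111111 380.61111111]
```

View pics/crop0.png

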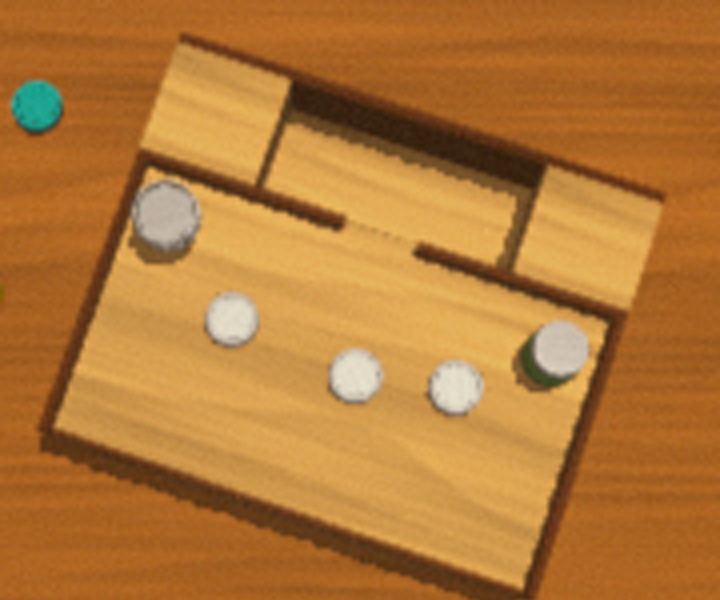

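The crop confirms three plain white-steel discs at crop (231,319), (355,376) and (455,388). The cups are at crop (166,215), the jar at (560,348), and the gate between the rail ends at (344,222) and (418,248). Next I fit the tray pose from its corners.

```bash
cat > h.py <<'E'
import numpy as np,cv2
from scipy.optimize import least_squares
def ray(p,u,v,z):
    R,t=np.array(p["R"]),np.array(p["t"]);c=-R.T@t
    d=R.T@np.array([(u-p["cx"])/p["fx"],(v-p["cy"])/p["fy"],1]);return c+d*(z-c[2])/d[2]
def proj(p,X):
    q=np.asarray(X)@np.array(p["R"]).T+p["t"]
    return np.c_[p["fx"]*q[:,0]/q[:,2]+p["cx"],p["fy"]*q[:,1]/q[:,2]+p["cy"]]
def w(P,T):
    c,s=np.cos(P[2]),np.sin(P[2]);T=np.atleast_2d(T)
    return np.c_[P[0]+c*T[:,0]-s*T[:,1],P[1]+s*T[:,0]+c*T[:,1],T[:,2]]
def inv(P,X):
    c,s=np.cos(P[2]),np.sin(P[2]);x,y=X[0]-P[0],X[1]-P[1];return np.array([c*x+s*y,-s*x+c*y])
E
python3 - <<'E'
import pickle
from h import *
p=pickle.load(open("s0.pkl","rb"))["top"]
px=np.array([[344,224],[418,248],[56,430],[525,590],[150,168],[610,318]])/4+[180,95]
px+= -0.375
T=np.array([[85,28,84],[85,-28,84],[-124,182,68],[-124,-182,68],[85,182,68],[85,-182,68]])/1e3
s=least_squares(lambda P:(proj(p,w(P,T))-px).ravel(),[.6,0,0],loss='soft_l1')
P=s.x;print(P[:2],np.degrees(P[2]));print((proj(p,w(P,T))-px).round(2))
pickle.dump(P,open("P.pkl","wb"))
for n,u,v,z in [("l0",237.44,174.37,.08),("l1",268.37,188.5,.08),("l2",293.54,191.36,.08),("cups",221.1,148.7,.121),("jar",319.6,182,.123),("dabba",73.3,193.95,.073),("gate?",0,0,0)]:
    X=ray(p,u,v,z);print(n,X.round(4),(inv(P,X)*1e3).round(1),"r",np.hypot(X[0],X[1]).round(3))
print(w(P,[[.089,0,.068],[-.1,0,.068]]))
f=p["frame"][:,:,::-1].copy();f=cv2.resize(f[95:250,180:360],None,fx=4,fy=4,interpolation=cv2.INTER_CUBIC)
Q=[[-124,182,68],[-124,-182,68],[85,-182,68],[85,-28,68],[93,-28,68],[93,28,68],[85,28,68],[85,182,68]]
q=(proj(p,w(P,np.array(Q)/1e3))-[180,95]+.375)*4
cv2.polylines(f,[q.astype(int)],True,(0,0,255),1);cv2.imwrite("pics/fit0.png",f[:600])
E
```

```text
[ 0.5541667  -0.04979087] -17.790752235736985
[[ 0.03  0.43]
 [-0.4   0.39]
 [-0.27 -0.23]
 [ 0.51 -0.41]
 [-0.38 -0.48]
 [ 0.58  0.27]]
l0 [0.5736 0.0329 0.08  ] [-6.8 84.6] r 0.574
l1 [ 0.533  -0.0583  0.08  ] [-17.5 -14.6] r 0.536
l2 [ 0.5257 -0.1319  0.08  ] [ -2.1 -86.9] r 0.542
cups [0.6404 0.0795 0.121 ] [ 42.7 149.4] r 0.645
jar [ 0.548  -0.2012  0.123 ] [  40.4 -146. ] r 0.584
dabba [0.5096 0.5139 0.073 ] [-214.7  523.1] r 0.724
gate? [1.1586 0.8307 0.    ] [ 306.5 1023.1] r 1.426
[[ 0.6389106  -0.07698408  0.068     ]
 [ 0.45894882 -0.01923671  0.068     ]]
```

View pics/fit0.png

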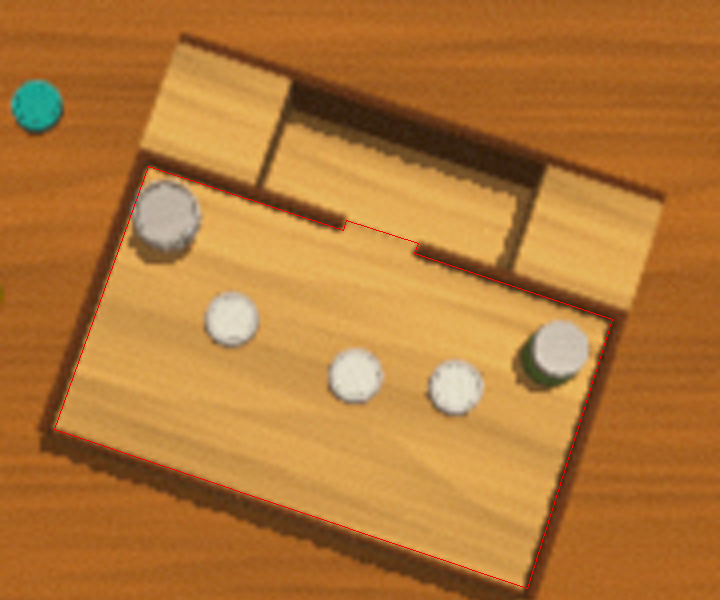

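The tray fit lies on the edges within about 0.6 px, with yaw −17.8°. I'll start with lid1, which is nearly in line with the gate. I'll close the fingers and push along tool x.

```bash
cat >> h.py <<'E'
import pickle
ZT=.068+.182
def setup():
    P=pickle.load(open("P.pkl","rb"));return P
def push(r,P,lid,goal,yaw_flip=False,back=.014,off=.010,speed=.08,z=.004,stop=0.0):
    """lid,goal: tray xy of lid centre (m). pushes the lid centre to goal (less stop)"""
    lid=np.array(lid);goal=np.array(goal);d=goal-lid;d/=np.linalg.norm(d)
    yaw=np.degrees(P[2]+np.arctan2(d[1],d[0]))+(180 if yaw_flip else 0)
    yaw=(yaw+180)%360-180
    o=[180,0,yaw]
    a=lid-d*(.020+off+back);b=goal-d*(.020+off+stop)
    W=lambda q,h:w(P,[[q[0],q[1],ZT+h]])[0]
    r.reach(W(a,.075),o)
    r.servo_line(W(a,z),speed=.12)
    s=r.sense();print("down",s["clock"],np.round(s["contact_force"],1),np.round(s["tcp_pos"],3))
    r.servo_line(W(b,z),speed=speed)
    s=r.sense();print("end",s["clock"],np.round(s["contact_force"],1),np.round(s["tcp_pos"]-W(b,z),4))
    r.servo_line(W(b-d*.006,z),speed=.1)
    r.servo_line(W(b-d*.006,.09),speed=.2)
def look(r,name,clear=True):
    p=r.snapshot("top");q=r.snapshot("scene")
    f=cv2.resize(p["frame"][95:250,180:360,::-1],None,fx=3,fy=3,interpolation=cv2.INTER_CUBIC)
    cv2.imwrite(f"pics/{name}.png",f);pickle.dump((p,q),open(f"{name}.pkl","wb"))
    cv2.imwrite(f"pics/{name}s.png",q["frame"][150:280,170:320,::-1].repeat(3,0).repeat(3,1))
def lids(p,P):
    h=cv2.cvtColor(p["frame"],cv2.COLOR_RGB2HSV)
    m=((h[...,1]<60)&(h[...,2]>120)).astype(np.uint8)
    n,l,s,c=cv2.connectedComponentsWithStats(m);out=[]
    for i in range(1,n):
        if 40<s[i,4]<400:
            t=inv(P,ray(p,c[i][0],c[i][1],.08))
            if -.125<t[0]<.19 and abs(t[1])<.185: out.append((t*1e3).round(1).tolist()+[int(s[i,4])])
    return out
E
python3 - <<'E'
from station import r
from h import *
P=setup()
r.grab(10);s=r.sense();print(s["opening"],s["clock"])
push(r,P,[-.0175,-.0146],[.035,-.006])
look(r,"a1");s=r.sense();print(s["clock"],s["joints"])
E
```

```text
0.0005929860039742702 1.4917
down 4.2167 [ 0.4 -0.6  0.3] [ 0.49  -0.052  0.255]
end 5.2083 [ 0.4 -0.7  0.7] [-0.0002  0.      0.    ]
6.1417 [-9.83854565e+00 -2.09096786e+00  8.47338876e+01 -1.46439381e-03
  9.75621819e+01  8.86507150e+01]
```

View pics/a1.png

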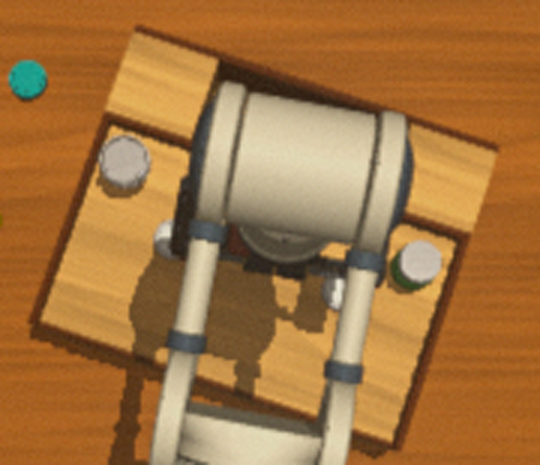

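View pics/a1s.png

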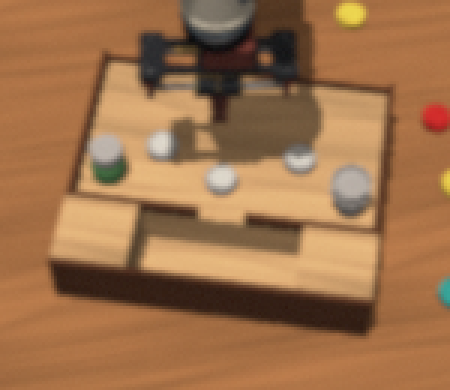

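The top view is blocked by the arm. The scene crop shows lid1 at (221,180), moved toward the gate, with the other two undisturbed. I'll measure from the scene view and check it against the initial positions.

```bash
cat >> h.py <<'E'
def slids(p,P):
    h=cv2.cvtColor(p["frame"],cv2.COLOR_RGB2HSV)
    m=((h[...,1]<70)&(h[...,2]>120)).astype(np.uint8)
    n,l,s,c=cv2.connectedComponentsWithStats(m);out=[]
    for i in range(1,n):
        if 15<s[i,4]<400:
            t=inv(P,ray(p,c[i][0],c[i][1],.078))
            if -.125<t[0]<.19 and abs(t[1])<.185: out.append((t*1e3).round(1).tolist()+[int(s[i,4])])
    return out
E
python3 - <<'E'
from h import *
P=setup()
print(slids(pickle.load(open("s0.pkl","rb"))["scene"],P));print(slids(pickle.load(open("a1.pkl","rb"))[1],P))
E
```

```text
[[-14.5, -14.7, 82], [16.5, -155.2, 90], [0.7, -86.6, 79], [-4.4, 85.4, 84], [25.5, 151.5, 141]]
[[16.4, -155.4, 89], [0.1, -88.5, 71], [-0.3, 85.6, 67], [38.6, -6.6, 86], [25.1, 151.0, 139]]
```

Pushing geometry confirmed: lid1 was expected at (35,−6) and measured at (36,−7) after removing the scene view's bias. Now through the gate.

Run:
```python
from station import r
from h import *
P=setup()
push(r,P,[.036,-.0067],[.113,.002],speed=.07)
look(r,"a2");print(slids(pickle.load(open("a2.pkl","rb"))[1],P))
print(r.sense()["clock"])
```

```text
down 7.1333 [0.5 0.5 0.3] [ 0.544 -0.059  0.255]
end 8.5917 [-0.1 -0.2  0.2] [-0.0002  0.0001  0.0001]
[[-115.1, -46.1, 146], [16.4, -155.4, 89], [1.0, -81.1, 71], [25.1, 150.9, 138], [132.9, 3.7, 51]]
9.525
```

View pics/a2s.png

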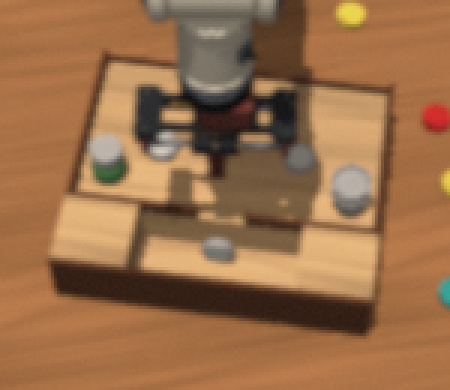

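Lid1 now lies in the slot at crop (218,248), and the rest are unmoved. Next, lid0 sideways to the middle.

Run:
```python
from station import r
from h import *
P=setup()
push(r,P,[-.0068,.0846],[-.0068,.0],yaw_flip=True,back=.014,speed=.08)
b=w(P,[[-.09,.0,ZT+.09]])[0]
r.reach(b,[180,0,np.degrees(P[2])])
look(r,"a3");print(slids(pickle.load(open("a3.pkl","rb"))[1],P))
s=r.sense();print(s["clock"],s["joints"])
```

```text
down 11.3833 [0.8 0.3 1.5] [0.587 0.075 0.255]
end 12.7667 [0.5 0.2 0.4] [ 0.0001  0.0004 -0.0001]
[[16.5, -155.2, 92], [0.7, -86.8, 78], [-4.7, -3.0, 85], [24.4, 150.8, 135], [130.8, 3.7, 44]]
15.075 [-6.88118784e+00 -1.53671169e+01  9.64892851e+01 -1.90366069e-03
  9.89164210e+01  1.00870057e+02]
```

View pics/a3s.png

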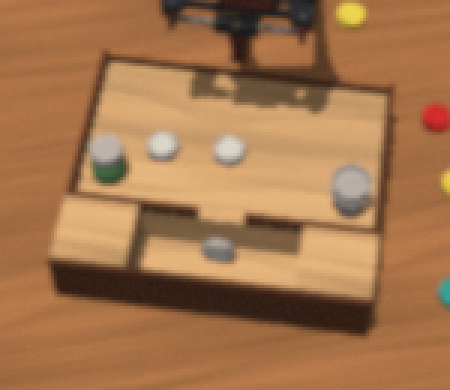

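Lid0 is now centred at about (−7,−3) mm, crop (229,150). I'll push it forward in two stages, checking in between.

Run:
```python
from station import r
from h import *
P=setup()
push(r,P,[-.0072,-.003],[.038,-.002])
look(r,"a4");L=slids(pickle.load(open("a4.pkl","rb"))[1],P);print(L)
c=[l for l in L if abs(l[0]-40)<7 and abs(l[1])<9]
if c:
    push(r,P,[c[0][0]/1e3-.0025,c[0][1]/1e3],[.113,.001],speed=.07)
    look(r,"a5");print(slids(pickle.load(open("a5.pkl","rb"))[1],P))
print(r.sense()["clock"])
```

```text
down 16.1083 [ 0.3  0.9 -0.1] [ 0.504 -0.038  0.255]
end 17.0 [-0.1  0.4  0.3] [-0.0002  0.0001 -0.0001]
[[16.3, -155.2, 88], [0.2, -86.8, 79], [42.3, -3.4, 86], [25.4, 151.2, 140], [131.1, 3.9, 46]]
down 18.925 [ 0.5 -0.4  0.3] [ 0.549 -0.054  0.255]
end 20.325 [0.2 0.2 1. ] [-0.0002  0.0001  0.0001]
[[-115.3, -43.9, 143], [0.8, -83.9, 71], [16.4, -155.4, 89], [24.9, 150.8, 137], [145.5, 4.4, 166]]
21.2583
```

View pics/a5s.png

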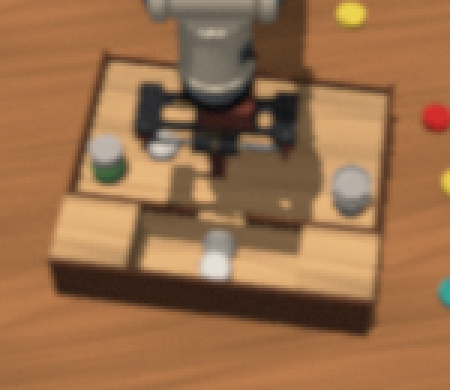

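Both lids are in the trough, at crop (218,242) and (215,265). Next, lid2 sideways, then a clear top view.

Run:
```python
from station import r
from h import *
P=setup()
push(r,P,[-.0021,-.0869],[-.0021,.003],speed=.08)
b=w(P,[[-.09,.0,ZT+.09]])[0]
r.reach(b,[180,0,np.degrees(P[2])])
look(r,"a6");print(slids(pickle.load(open("a6.pkl","rb"))[1],P))
s=r.sense();print(s["clock"])
```

```text
down 23.525 [-0.5  0.2 -0.7] [ 0.512 -0.174  0.255]
end 24.975 [-0.2  0.3 -0.8] [-0.0001 -0.0004 -0.0001]
[[16.4, -155.4, 89], [-0.4, 3.1, 84], [25.4, 151.3, 141], [145.7, 4.5, 167]]
27.3833
```

View pics/a6s.png

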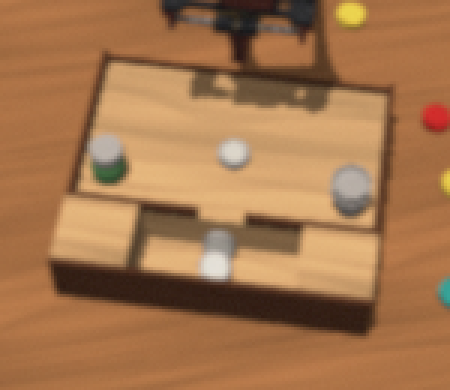

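View pics/a6.png

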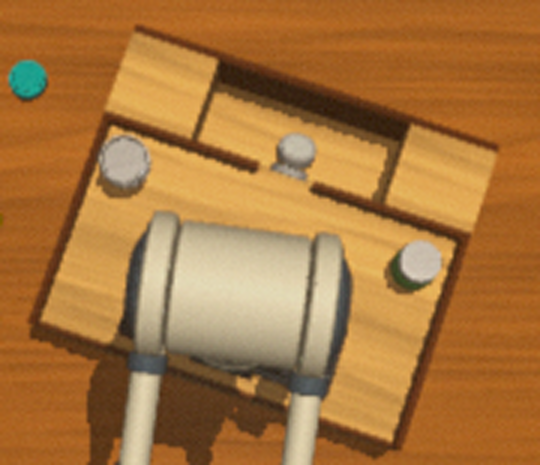

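One lid lies mid-slot at top crop (295,152) and the other is tucked under the board edge at (288,172), so both are low and the gate is clear. Lid2 is at about (−3,3). Pushing it through.

Run:
```python
from station import r
from h import *
P=setup()
push(r,P,[-.0029,.0031],[.038,.001])
look(r,"a7");L=slids(pickle.load(open("a7.pkl","rb"))[1],P);print(L)
c=[l for l in L if abs(l[0]-40)<7 and abs(l[1])<9]
if c:
    push(r,P,[c[0][0]/1e3-.0025,c[0][1]/1e3],[.113,-.001],speed=.07)
    b=w(P,[[-.12,.0,ZT+.15]])[0]
    r.reach(b,[180,0,np.degrees(P[2])])
    r.wait(.5)
    look(r,"a8");print(slids(pickle.load(open("a8.pkl","rb"))[1],P))
print(r.sense()["clock"])
```

```text
down 28.425 [0.2 0.  0. ] [ 0.511 -0.03   0.255]
end 29.2583 [-0.5 -0.5  0.7] [-0.0001  0.0001 -0.0001]
[[16.4, -155.4, 89], [24.4, 151.3, 135], [42.9, -0.4, 84], [145.7, 4.2, 165]]
down 31.1833 [ 0.4 -0.4  0.5] [ 0.551 -0.049  0.255]
end 32.5667 [ 0.  -0.3 -0.1] [-0.0002  0.0001  0.0001]
[[16.4, -155.4, 89], [24.9, 151.1, 138], [149.9, 3.4, 130]]
34.8333
```

View pics/a8s.png

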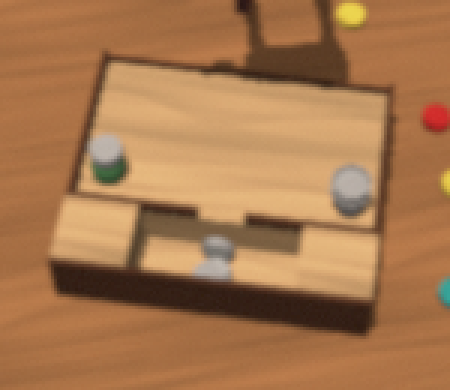

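View pics/a8.png

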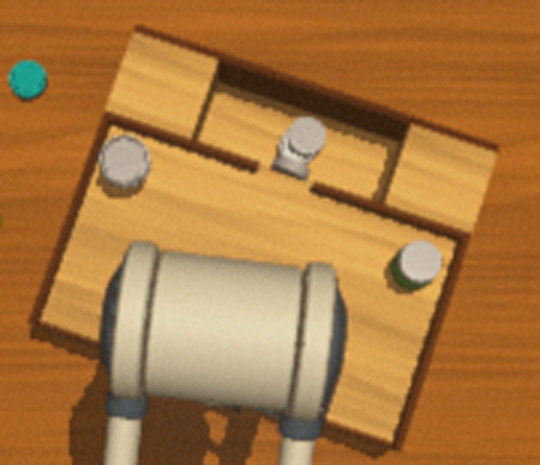

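The board is empty. The top crop shows lids at (304,137) and around (290,162) in the slot, overlapping. I'll check with the wrist camera that there are three, all low.

Run:
```python
from station import r
from h import *
P=setup()
o=[180,0,np.degrees(P[2])]
r.reach(w(P,[[0.03,.0,ZT+.14]])[0],o)
p=r.snapshot("wrist");cv2.imwrite("pics/w9.png",p["frame"][:,:,::-1])
c=-np.array(p["R"]).T@p["t"];print(inv(P,c),c[2],proj(p,w(P,[[.089,0,.068],[.135,0,.008]])))
r.reach(w(P,[[-.12,.0,ZT+.2]])[0],o)
q=r.snapshot("top")
f=cv2.resize(q["frame"][125:165,255:300,::-1],None,fx=13,fy=13,interpolation=cv2.INTER_CUBIC);cv2.imwrite("pics/t9.png",f)
print(lids(q,P),r.sense()["clock"])
d=pickle.load(open("s0.pkl","rb"));print(lids(d["top"],P))
```

```text
[0.10425677 0.00112086] 0.3694301358069752 [[257.25304597 125.30685728]
 [257.10223093  81.41448824]]
[[122.6, -3.9, 199], [51.3, 155.7, 199], [48.8, -150.5, 143], [-84.3, 109.2, 125], [-48.5, -83.7, 129]] 36.275
[[51.4, 155.5, 199], [-6.8, 84.6, 123], [48.8, -150.5, 143], [-17.5, -14.6, 124], [-2.1, -86.9, 127]]
```

View pics/w9.png

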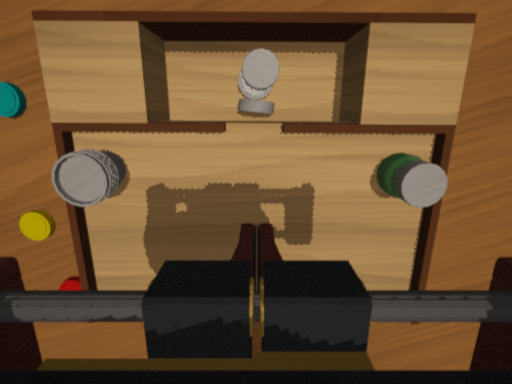

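View pics/t9.png

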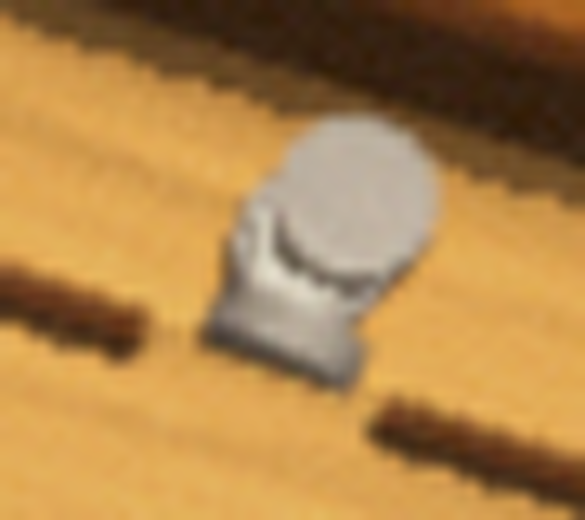

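All three lids are visible in the wrist view: (262,68) on top, (255,82) beneath it, and one on edge against the board wall at (256,106). A quick triangulation of the top lid's height, then hand in.

Run:
```python
from station import r
from h import *
P=setup()
s=r.snapshot("top")
# wrist pose of w9 not kept: use the top and scene views
q=r.snapshot("scene")
cv2.imwrite("pics/s10.png",cv2.resize(q["frame"][205:260,215:290,::-1],None,fx=8,fy=8,interpolation=cv2.INTER_CUBIC))
for z in(.03,.04,.05,.06):
    X=ray(s,282.2,139.6,z);print(z,(inv(P,X)*1e3).round(),proj(q,X[None]).round(1))
x=r.sense();print(x["clock"],x["contact_force"].round(1) if hasattr(x["contact_force"],"round") else x["contact_force"])
```

```text
0.03 [148.  -7.] [[238.9 241.4]]
0.04 [145.  -7.] [[238.9 239.5]]
0.05 [142.  -7.] [[238.9 237.5]]
0.06 [140.  -7.] [[238.9 235.5]]
36.375 [ 0.7  0.2 -0.1]
```

View pics/s10.png

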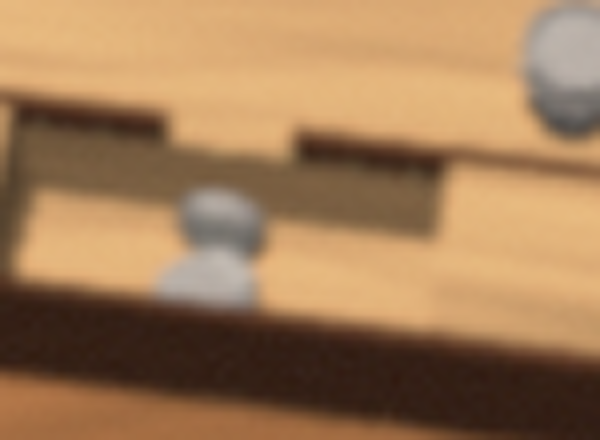

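The top lid's upper face triangulates to z≈0.035 m, well below the 0.06 m limit. Nothing is moving and the hand is clear.

```bash
python3 -c "
from station import r
r.hand_in();print(r.sense()['clock'])"
```

```text
the job is handed in; nothing more can be done
the job is handed in; nothing more can be done
```

I swept the three lids through the gate one at a time with the closed fingertips: lid1 first, then lid0, then lid2. I handed the job in at about 36.4 s of the 70 s allowed. The hand-in reports no verdict.

- **Lids:** The wrist view showed all three in the slot and the board empty. One stands on edge against the board's wall, one lies next to it, and one rests on top. The top lid's upper face is about 35 mm above the tray's origin, against the 60 mm limit. I didn't measure the on-edge lid's position. If it stands flush against the wall, its centre is about 99 mm along the tray's x, just past the 97 mm minimum.
- **Cups and jar:** In the top view they were within 0.3 mm of where they began.
- **Dabba and scoop:** I did not re-measure these, but the arm never went near them.
- **Hand:** It was clear above the tray at the end, with contact force under 1 N.

The scene camera read about 2–4 mm farther along the tray's x than the top camera. I corrected for that, and no other checks disagreed.

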